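# Seal the retained samples in the dry cabinet

### The arm

A 7-joint arm with a two-finger parallel gripper is mounted at the origin on the work surface. World frame = base frame: x ahead of the robot, y to its left, z up, the work surface at z = 0. Lengths are in mm, angles in rad, forces in N, time in s.
With the tool pointing down it reaches from about 350 to 775 mm from the base axis. Payload 3.1 kg.
Tool frame: the origin (TCP) lies on the mounting face of the last link; the fingertips stand 173 mm ahead of it and the grasp point (between the pads) lies 155 mm ahead of it (robot.finger_overhang is the distance from the TCP to the fingertips, in mm); z points along the fingers, y is the line along which they close (so a half turn about z gives the same grasp; the last joint's range is limited). The gripper opens to 85 mm and grips with 20 to 120 N. Pads are 22 mm wide; open, the fingers measure 114 mm over their backs; the gripper's body (76 mm by 85 mm) begins 54 mm behind the grasp point. The pads swing forward as they close: fully open they stand 13 mm farther back than shut.
Start: joints at [-1.359, 0.311, 0.014, 1.512, -0.004, 1.319, -0.027], TCP at [138.063, 532.401, 404.704] pointing down, gripper open.
Joint ranges: [-2.7, 2.7], [-0.3, 1.91], [-1.27, 1.3], [0.12, 2.57], [-1.44, 4.58], [0.2, 2.03], [-3.05, 3.05]. Speed limits (rad/s): [2.79, 2.79, 3.14, 3.14, 3.14, 3.14, 3.14].

### API

Orientations are given as a unit quaternion [x, y, z, w].
In Python, from bench import status, optics, ticket, robot gives the robot as it stands.
- The arm moves only by the tool jog_arm, never from a script. Its argument "commands" is text: rows parted by semicolons, each of 7 numbers parted by spaces: the turn, a rotation vector about the tool's x, y, z in units of pi/2 rad (1.0 is pi/2 rad), then the shift along the tool's x, y, z in units of 50 cm (1.0 is 50 cm), then the opening, from 0 (shut) to 1 (fully open). A call has 1 to 5 rows; each row shifts and turns the commanded pose from where the row before left it, along the tool's axes as they then stand; what a row does not reach is not made up. A row lasts 1/12 s, in which the tool goes at most 41.7 mm and 7.16 degrees, less where a joint would pass 70% of its speed; a pose out of reach is approached as far as the arm can. A call with a number of a shift or a turn outside -1 to 1 is refused whole. A call with a gripper value outside its range is refused whole. The fingers move at their own pace and stop on an object; the grip force is fixed at half the most. Time passes only in rows, so rows that do not move let the fingers close. It gives the time, the measured TCP pose, the force, the opening and the grip force at its end, in the units of the state.
- status.observe(): the state, without advancing time (a new reading comes with each control period).
- optics.camera(name): name is "side" or "top" or "wrist"; returns a dict with "image" (420x560x3 uint8, red, green, blue), "range_z" (420x560 float32, mm along the optical axis (not along the pixel's ray), 0 where there is no reading), "K" (3x3 intrinsics, pixels), "R" (3x3) and "t" (3): a world point X has camera coordinates R X + t. Camera axes: x right, y down, z forward; pixel columns grow to the right and rows downward; lengths in mm; the calibration is good to about 2 mm. A picture is of the moment at which its call begins.
- ticket.finish_job(): hands the job in; it is judged then, once.
The state is a dict: "time": time; "qpos": joint angles; "joint_velocities": joint speeds; "effort": joint torques, N m; "eef_pos": TCP position; "tool_rot": TCP orientation; "contact_force": force on the tool from outside, world axes, zero at the start; "moment": the same for the moment, N m; "width": finger opening in mm; "gripper_force": force on a finger pad.
Only numpy, scipy, OpenCV 4.12 (cv2) and the standard library are available. Lean on these libraries where they do the work, as an engineer would, in place of code of your own. Each camera call takes 0.05 s, during which the arm holds its last target. There are 200 camera calls.

### The job

Put this shift's sample beakers (three to five of them lie mouth down on the cardboard) away dry: nest them all, still mouth down, smallest innermost, on the white seat of the pulled-out tray, set the clear cover squarely down over the nest between the dowels and press both red toggle clamps fully down on it. Only then push the tray fully home under the hood of the cabinet; leave the other things on the bench where they are.

Things in the scene. Friction and masses are not known exactly. Their poses are not given: they have to be found in the camera images.
- beaker1: Sample beaker, orange plastic, round and straight-walled, standing mouth down: outer diameter 24 mm, height 24 mm, wall 2.5 mm, closed top 3 mm thick. Origin: centre of the open mouth (its lower rim); z up towards the closed top. May be absent.
- beaker2: Sample beaker, blue plastic, round and straight-walled, standing mouth down: outer diameter 35 mm, height 32 mm, wall 2.5 mm, closed top 3 mm thick. Origin: centre of the open mouth (its lower rim); z up towards the closed top. May be absent.
- beaker3: Sample beaker, yellow plastic, round and straight-walled, standing mouth down: outer diameter 46 mm, height 40 mm, wall 2.5 mm, closed top 3 mm thick. Origin: centre of the open mouth (its lower rim); z up towards the closed top. May be absent.
- beaker4: Sample beaker, green plastic, round and straight-walled, standing mouth down: outer diameter 57 mm, height 48 mm, wall 2.5 mm, closed top 3 mm thick. Origin: centre of the open mouth (its lower rim); z up towards the closed top. May be absent.
- beaker5: Sample beaker, red plastic, round and straight-walled, standing mouth down: outer diameter 68 mm, height 56 mm, wall 2.5 mm, closed top 3 mm thick. Origin: centre of the open mouth (its lower rim); z up towards the closed top. May be absent.
- cover: Clear round dust cover, open below: dome 86 mm outside, 80 mm inside diameter, 70 mm tall (67 inside); grey flange round its foot, 108 mm in diameter, 6 mm thick; upright black knob on top, 22 mm in diameter, from 70 to 102 mm above the origin. 160 g. Origin: centre of the underside; z up. Starts on the bench.
- seat (a point): Middle of the sample seat, on the top face of the sliding tray, 30 mm above the bench; z up, +y towards the cabinet (the way the tray goes home), +x away from the robot. A flat white disc 82 mm across inside a black gasket. Four bullet-nosed steel dowels, 8 mm thick, 12 mm high, at 45 degrees to x and y, 61 mm from the middle, locate the cover's flange with 3 mm play.
- tray_handle (a point): Middle of the outer (-y) face of the black upright pull plate at the tray's outer end: 70 mm wide, 12 mm thick, top 50 mm above the tray. This point lies 118 mm from the seat's middle along the seat's -y and 30 mm above the tray.
- tray (a joint): The tray's travel in m: 0 = fully home (end stop), grows as it is drawn out along the seat's -y, 0.24 at most. Slides with about 4 N, stays where it is left. At home the seat lies 62 mm inside the cabinet's open mouth; the roof's underside is 156 mm above the tray, its top 165 mm.
- clamp_near (a joint): Toggle clamp on the tray's -x side: angle (rad) of its red handle. 0 = clamped: handle level, pointing outward (-x), rubber foot on the cover's flange. 1.2 to 1.35 = open: handle nearly upright, arm swung up and back, clear of the cover. Push the handle outward and down (2 to 3 N); it stays where left. Pivot: 82 mm from the seat's middle along -x, 20 mm above the tray.
- clamp_near_grip (a point): On the axis of the near clamp's red handle sleeve, 50 mm from the handle's pivot. The handle reaches 66 mm from the pivot; the sleeve, from 16 mm on, is 12 mm thick and 12 mm wide. When the clamp is open, its steel arm stands beside the handle on the cover's side, up to 20 mm above the pivot's height.
- clamp_far (a joint): Toggle clamp on the tray's +x side: angle (rad) of its red handle. 0 = clamped: handle level, pointing outward (+x), rubber foot on the cover's flange. 1.2 to 1.35 = open: handle nearly upright, arm swung up and back, clear of the cover. Push the handle outward and down (2 to 3 N); it stays where left. Pivot: 82 mm from the seat's middle along +x, 20 mm above the tray.
- clamp_far_grip (a point): On the axis of the far clamp's red handle sleeve, 50 mm from the handle's pivot. The handle reaches 66 mm from the pivot; the sleeve, from 16 mm on, is 12 mm thick and 12 mm wide. When the clamp is open, its steel arm stands beside the handle on the cover's side, up to 20 mm above the pivot's height.
- layer_pad: Sheet of brown cardboard lying fixed on the bench, 320 by 210 by 3 mm, on which the beakers start. Origin: centre of its underside.
- dry_cabinet: The dry cabinet, fixed to the bench: grey base plate 330 (x) by 500 (y) by 12 mm, clear acrylic hood with aluminium frame over its +y end, 195 mm high. Origin: bench level, below the seat's place when the tray is home; y towards the closed end of the hood.
- tape_roll: Bystander: roll of cream packing tape lying flat, 90 mm in diameter, 45 mm high. Origin under its centre.
- stack_a: Bystander: stack of six black moulded rings, 62 mm in diameter, 60 mm high. Origin under its centre.
- stack_b: Bystander: stack of four black moulded rings, 62 mm in diameter, 40 mm high. Origin under its centre.
- loose_ring: Bystander: one black moulded ring lying flat, 62 mm in diameter, 10 mm high. Origin under its centre.
- carton: Bystander: small open cardboard box 150 by 110 by 75 mm with a few black rings in it. Origin under its centre.

How it is judged:
By the outcome, as a careful person would: the job done as asked, in the order asked, and still so for the second after the job is handed in, with the robot touching nothing.
Of beaker1, beaker2, beaker3, beaker4, beaker5 only 3 to 5 are there at a start; the rules pass over those that are not, and their reading is None.
At some moment in a run one of beaker3, beaker4, beaker5, cover may be knocked a few centimetres aside while the robot is not near it.
It also fails if it takes over 210 s, if anything falls off the work surface, if the arm or the gripper's body presses on something with over 40 N, if the wrist force passes 120 N, or if a joint passes its speed limit or range.

## Working session

There is one attempt and no reset: what is moved stays moved. The work goes in short steps, Python scripts to look and compute and a tool call to move; the robot and the scene stay as the last step left them, time stands still between calls to the robot, and variables do not carry over. Pictures are saved under pics/ and viewed, at most 19 in all, crops included, and the job is handed in when it is done.

Besides the shell and the picture viewer there is one more tool, called after "Call:" as name(argument=value, ...), one argument or row to a line, values as JSON. jog_arm: Moves the arm, as the interface text tells. Shifts and turns lie within -1 to 1; 1 stands for 50 cm of shift or pi/2 rad of turn. Its arguments: {"type":"object","properties":{"commands":{"type":"string"}},"required":["commands"]}

```bash
ls; mkdir -p pics; cat > h.py <<'E'
import numpy as np, cv2
from bench import status, optics, ticket, robot
def cam(n,f=None):
    c=optics.camera(n)
    if f: cv2.imwrite('pics/'+f,c["image"][:,:,::-1])
    return c
def pts(c):
    z=c["range_z"].astype(float); v,u=np.mgrid[:z.shape[0],:z.shape[1]]
    P=np.stack([u*z,v*z,z],-1)@np.linalg.inv(c["K"]).T
    return (P-c["t"])@c["R"]  # R^T(P-t)
def st():
    s=status.observe(); return s
E
python3 - <<'E'
from h import *
for n in("top","side"):
    c=cam(n,n+'0.png'); np.savez('/tmp/%s.npz'%n,**c)
    print(n,c["K"].round(1).tolist(),c["R"].round(3).tolist(),c["t"])
print(st())
E
```

```text
pics
top [[396.7, 0.0, 280.4], [0.0, 396.7, 212.4], [0.0, 0.0, 1.0]] [[-0.023, -1.0, -0.001], [-0.991, 0.023, -0.133], [0.133, -0.002, -0.991]] [ -31.22289369  495.15361823 1262.70290054]
side [[497.3, 0.0, 294.2], [0.0, 497.3, 206.0], [0.0, 0.0, 1.0]] [[0.983, -0.182, 0.003], [-0.105, -0.585, -0.804], [0.148, 0.79, -0.595]] [-506.11105059   88.55539172 1181.44240175]
{'time': 0.1, 'qpos': array([-1.3587201 ,  0.31164086,  0.0139753 ,  1.51288851, -0.00440953,
        1.31919476, -0.02716793]), 'joint_velocities': array([ 2.09481451e-03, -1.69422957e-03, -7.85294484e-05, -4.40911198e-03,
       -9.66183728e-04,  6.52317029e-04, -6.40905988e-04]), 'effort': array([ 5.00517435e-04, -3.80849755e+01,  1.46613610e-01, -2.31242770e+01,
        1.24640341e-02,  8.02550116e-03, -1.13140175e-05]), 'eef_pos': array([137.97417171, 532.11942197, 403.73522942]), 'tool_rot': array([ 1.26486773e-01,  9.91967738e-01, -1.04591305e-03, -9.62309721e-05]), 'contact_force': array([-0.17844532,  0.36232918, -0.34884912]), 'moment': array([-0.01574058,  0.0150294 , -0.02795568]), 'gripper_force': 0.0, 'width': 85.61384842277876}
```

View pics/top0.png

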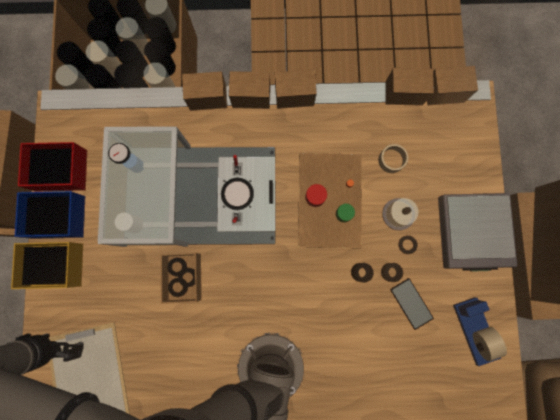

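View pics/side0.png

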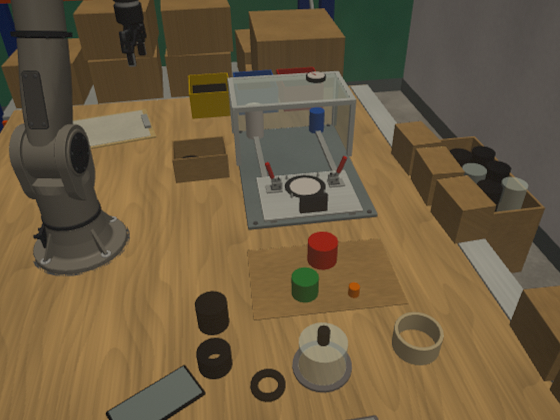

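The top view shows orange (350,184), green (346,212) and red (317,195) on the cardboard. The cover is at (402,212), the seat at (237,194), the pull plate at (271,191) and the clamps at (236,162) and (236,220). So there are three beakers: 1, 4 and 5.

```bash
cat >> h.py <<'E'
H=dict(red=(0,56),green=(60,48),orange=(11,24))
def mask(c,col):
    h=cv2.cvtColor(c["image"],cv2.COLOR_RGB2HSV).astype(int)
    H_,S,V=h[...,0],h[...,1],h[...,2]
    if col=='red': return ((H_<5)|(H_>174))&(S>150)&(V>70)
    if col=='green': return (abs(H_-62)<16)&(S>120)&(V>40)
    if col=='orange': return (abs(H_-10)<5)&(S>190)&(V>140)
def top(c,col,zlo,zhi,box):
    P=pts(c); m=mask(c,col)&(P[...,2]>zlo)&(P[...,2]<zhi)
    m&=(P[...,0]>box[0])&(P[...,0]<box[1])&(P[...,1]>box[2])&(P[...,1]<box[3])
    return m,P
def disc(c,col,z,box):
    """centre by projecting top face's min-enclosing circle onto plane z"""
    m,P=top(c,col,z-5,z+6,box)
    q=P[m]
    if len(q)<4: return None
    (x,y),r=cv2.minEnclosingCircle(q[:,:2].astype(np.float32))
    return np.round([x,y,r*2,*q.mean(0),len(q)],1)
def ray(c,u,v,z):
    d=c["R"].T@np.linalg.inv(c["K"])@[u,v,1]; o=-c["R"].T@c["t"]
    return (o+d*(z-o[2])/d[2]).round(1)
E
python3 - <<'E'
from h import *
for n in("top","side"):
    c=dict(np.load('/tmp/%s.npz'%n))
    for k,zz in (('red',59),('green',51),('orange',27)): print(n,k,disc(c,k,zz,(250,800,-400,0)))
    P=pts(c)
    pp=dict(top=[(237,194),(271,191),(402,212),(407,211),(236,162),(236,220),(220,162)],side=[(305,187),(313,203),(323,332),(337,180),(276,185)])[n]
    for u,v in pp: print((u,v),P[v,u].round(1))
    im=c["image"][...,::-1]
    r=(slice(140,260),slice(200,300)) if n=='top' else (slice(150,225),slice(240,370))
    cv2.imwrite('pics/%s1.png'%n,cv2.resize(im[r],None,fx=5,fy=5,interpolation=cv2.INTER_CUBIC))
E
```

```text
top red [ 547.5 -158.7   66.7  547.  -159.    58.6  308. ]
top green [ 488.1 -251.4   53.9  488.5 -249.8   50.3  163. ]
top orange [ 589.4 -274.2   18.4  588.9 -274.2   26.6   24. ]
(237, 194) [558.5  98.7  33.3]
(271, 191) [557.3 -14.2  78.8]
(402, 212) [ 481.1 -426.2   75.8]
(407, 211) [ 481.  -435.2   97.6]
(236, 162) [652.3  95.3  86.4]
(236, 220) [464.5  94.9 102.7]
(220, 162) [669.1 155.   28.3]
side red [ 547.9 -163.5   66.   547.5 -164.1   60.3  462. ]
side green [ 489.3 -255.3   56.1  488.5 -257.9   51.9  433. ]
side orange [ 590.8 -277.2   24.   589.9 -277.4   28.3   67. ]
(305, 187) [560.7  92.1  32.1]
(313, 203) [558.5 -15.   56.9]
(323, 332) [ 481.9 -443.   104.5]
(337, 180) [645.2  84.6  49.3]
(276, 185) [483.2  92.   47.8]
```

View pics/top1.png

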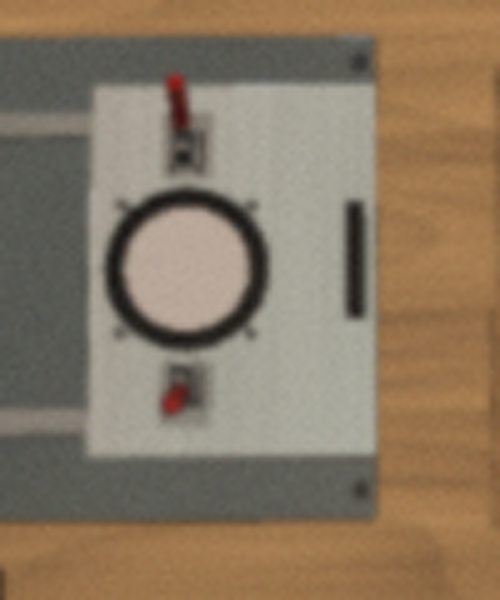

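View pics/side1.png

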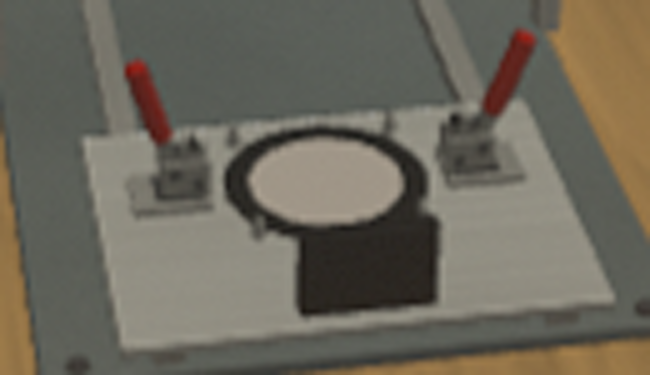

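The crops show the seat centre at top px (237.4,193.6) and side px (305,186.6), with both clamps open. The cabinet yaw is only about −0.02 rad. I'm moving in now, with the tool axes aligned to the world.

Call:
jog_arm(
  commands="0 0 -0.0537 0 0 0 1;0 0 -0.0537 0 0 0 1;0 0 -0.0537 0 0 0 1;0 0 0 -0.044 -0.06 0 1;0 0 0 -0.044 -0.06 0 1",
)

```text
time: 0.52
eef_pos: [180.5, 472.8, 403.6]
tool_rot: [-0.003, 1.0, -0.0, -0.001]
contact_force: [1.4, 0.0, -0.2]
width: 85.2
gripper_force: 0.0
```

Call:
jog_arm(
  commands="0 0 0 -0.044 -0.06 0 1;0 0 0 -0.044 -0.06 0 1;0 0 0 -0.044 -0.06 0 1;0 0 0 -0.044 -0.06 0 1;0 0 0 -0.044 -0.06 0 1",
)

```text
time: 0.93
eef_pos: [292.5, 320.4, 404.4]
tool_rot: [0.0, 1.0, -0.0, -0.0]
contact_force: [1.0, -0.5, -0.2]
width: 85.5
gripper_force: 0.0
```

Call:
jog_arm(
  commands="0 0 0 -0.044 -0.06 0 1;0 0 0 -0.044 -0.06 0 1;0 0 0 -0.044 -0.06 0 1;0 0 0 -0.044 -0.06 0 1;0 0 0 -0.044 -0.06 0 1",
)

```text
time: 1.35
eef_pos: [402.3, 170.4, 404.5]
tool_rot: [0.0, 1.0, 0.0, -0.0]
contact_force: [0.4, 0.7, 0.4]
width: 85.5
gripper_force: 0.0
```

Call:
jog_arm(
  commands="0 0 0 -0.017 -0.06 0 1;0 0 0 -0.017 -0.06 0 1;0 0 0 -0.017 -0.06 0 1;0 0 0 -0.017 -0.06 0 1;0 0 0 -0.017 -0.06 0 1",
)

```text
time: 1.77
eef_pos: [444.1, 20.6, 404.4]
tool_rot: [0.0, 1.0, 0.0, -0.0]
contact_force: [0.5, 0.4, 0.8]
width: 85.4
gripper_force: 0.0
```

Call:
jog_arm(
  commands="0 0 0 -0.017 -0.06 0 1;0 0 0 -0.017 -0.06 0 1;0 0 0 -0.017 -0.06 0 1;0 0 0 -0.017 -0.06 0 1;0 0 0 0 0 0 1",
)

```text
time: 2.18
eef_pos: [477.9, -105.0, 404.8]
tool_rot: [0.006, 1.0, -0.003, 0.0]
contact_force: [0.4, -0.6, 0.5]
width: 85.2
gripper_force: 0.0
```

```bash
python3 - <<'E'
from h import *
c=cam("wrist",'w0.png'); np.savez('/tmp/w.npz',**c)
R=c["R"];print(R.round(3).tolist(),c["t"].round(1),(-R.T@c["t"]).round(1),c["K"][0,0])
for k,zz in (('red',59),('green',51),('orange',27)): print(k,disc(c,k,zz,(250,800,-400,0)))
print(st()["eef_pos"],st()["tool_rot"],st()["qpos"].round(2))
E
```

```text
[[0.011, 1.0, -0.006], [0.964, -0.009, 0.265], [0.265, -0.009, -0.964]] [ 102.1 -496.9  251. ] [ 411.5 -104.3  374.4] 344.42968279331296
red [ 547.3 -159.3   68.2  545.8 -158.9   59.3 3422. ]
green [ 488.3 -252.9   57.5  487.5 -251.9   51.2 2656. ]
orange [ 587.6 -275.5   23.2  584.4 -278.    27.4  147. ]
[ 477.83445479 -101.81270426  404.47846767] [ 4.37334324e-03  9.99989512e-01 -1.33345237e-03 -2.68446022e-04] [-0.35  0.2   0.62  1.69 -0.12  1.29  1.86]
```

View pics/w0.png

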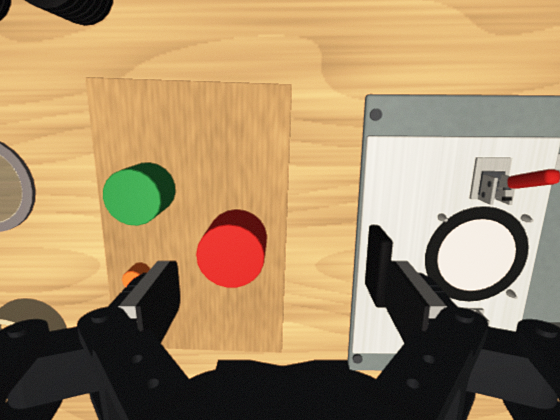

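The wrist view shows red (231,252), green (135,195), orange (135,275), the seat disc at about (477,254) and a dowel at (442,217). Next I'll fit the seat.

```bash
cat >> h.py <<'E'
def go(x,y,z,step=.076):
    s=st();p=s["eef_pos"];d=np.array([-(x-p[0]),y-p[1],-(z-p[2])])/500
    n=int(np.ceil(np.linalg.norm(d)/step)); print("at",p.round(1),"units",d.round(4),"rows",n,"each",(d/max(n,1)).round(4),"w",round(s["width"],1))
def fitdisc(c,m,z):
    cs,_=cv2.findContours(m.astype(np.uint8),cv2.RETR_EXTERNAL,cv2.CHAIN_APPROX_NONE)
    k=max(cs,key=cv2.contourArea)[:,0,:]
    W=np.array([ray(c,u,v,z)[:2] for u,v in k],np.float32)
    (a,b),ax,t=cv2.fitEllipse(W); return np.round([a,b,*ax],1)
E
python3 - <<'E'
from h import *
c=dict(np.load('/tmp/w.npz'))
print('seat ray',ray(c,477,254,30))
for n,uv in(("w",(477,254)),("top",(237,194)),("side",(305,187))):
    c=dict(np.load('/tmp/%s.npz'%n)); im=cv2.cvtColor(c["image"],cv2.COLOR_RGB2GRAY)
    b=(im>110).astype(np.uint8); l=cv2.connectedComponents(b)[1]
    print(n,fitdisc(c,l==l[uv[1],uv[0]],30))
c=dict(np.load('/tmp/top.npz'));P=pts(c)
for n in("top","side"):
    c=dict(np.load('/tmp/%s.npz'%n)); P=pts(c); dark=c["image"].max(-1)<60
    m=dark&(P[...,2]>74)&(P[...,2]<90)&(abs(P[...,0]-558)<45)&(abs(P[...,1]+15)<25); print('plate top',P[m].mean(0),m.sum())
    m=(c["image"].max(-1)<70)&(P[...,2]>94)&(abs(P[...,0]-481)<30)&(abs(P[...,1]+435)<30); print('knob',P[m].mean(0),np.ptp(P[m],0),m.sum())
go(589.3,-275.5,260)
E
```

```text
seat ray [559.5 100.9  30. ]
w [561.3 100.1  82.2  82.4]
top [561.5  99.3  78.5  79.5]
side [562.1 101.2  77.5  79.5]
plate top [557.86356834 -12.65423942  78.99457585] 41
knob [ 483.22095011 -432.69395307  101.25750887] [12.54370248 15.61702782  8.42888005] 19
plate top [558.65718891 -16.47558744  79.26094164] 116
knob [ 483.44217911 -439.55583749  101.71919873] [18.57628857 20.99826176 11.46129491] 119
at [ 477.8 -101.8  404.5] units [-0.2229 -0.3474  0.289 ] rows 7 each [-0.0318 -0.0496  0.0413] w 85.6
```

Call:
jog_arm(
  commands="0 0 0 -0.0318 -0.0496 0.0413 1;0 0 0 -0.0318 -0.0496 0.0413 1;0 0 0 -0.0318 -0.0496 0.0413 1;0 0 0 -0.0318 -0.0496 0.0413 1;0 0 0 -0.0318 -0.0496 0.0413 1",
)

```text
time: 2.65
eef_pos: [558.4, -221.2, 299.7]
tool_rot: [-0.001, 1.0, 0.001, -0.0]
contact_force: [0.4, 1.2, -0.2]
width: 85.2
gripper_force: 0.0
```

Call:
jog_arm(
  commands="0 0 0 -0.0318 -0.0496 0.0413 1;0 0 0 -0.0318 -0.0496 0.0413 1;0 0 0 0 0 0 1;0 0 0 0 0 0 1;0 0 0 0 0 0 1",
)

```text
time: 3.07
eef_pos: [589.6, -270.0, 259.9]
tool_rot: [-0.0, 1.0, 0.001, -0.0]
contact_force: [0.5, 0.3, -0.2]
width: 85.6
gripper_force: 0.0
```

```bash
python3 - <<'E'
from h import *
c=cam("wrist",'w1.png')
m,P=top(c,'orange',20,40,(500,650,-320,-230)); print(disc(c,'orange',27,(500,650,-320,-230)),m.sum())
go(589.3,-275.5,178); print(st()["tool_rot"])
E
```

```text
[ 588.8 -275.9   23.7  588.9 -273.9   27.2  621. ] 622
at [ 589.8 -269.7  261. ] units [ 0.001  -0.0116  0.166 ] rows 3 each [ 0.0003 -0.0039  0.0553] w 85.6
[-6.60989600e-04  9.99999260e-01  7.80252019e-04  6.59135684e-04]
```

View pics/w1.png

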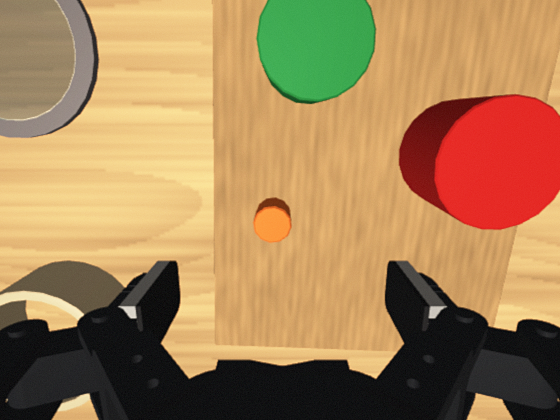

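Call:
jog_arm(
  commands="0 0 0 0.0006 -0.004 0.0553 1;0 0 0 0.0006 -0.004 0.0553 1;0 0 0 0.0006 -0.004 0.0553 1;0 0 0 0 0 0 1;0 0 0 0 0 0 0",
)

```text
time: 3.53
eef_pos: [588.3, -275.6, 177.6]
tool_rot: [-0.0, 1.0, 0.001, -0.0]
contact_force: [-0.0, -0.3, 0.3]
width: 75.4
gripper_force: 0.0
```

Call:
jog_arm(
  commands="0 0 0 0 0 0 0;0 0 0 0 0 0 0;0 0 0 0 0 0 0;0 0 0 0 0 0 0;0 0 0 0 0 0 0",
)

```text
time: 3.95
eef_pos: [589.2, -277.8, 179.3]
tool_rot: [0.0, 1.0, -0.001, 0.002]
contact_force: [-0.4, -0.3, 6.4]
width: 21.4
gripper_force: 58.8
```

Call:
jog_arm(
  commands="0 0 0 0 0 0 0;0 0 0 0 0 0 0;0 0 0 0 0 0 0;0 0 0 0 0 0 0;0 0 0 0 0 0 0",
)

```text
time: 4.37
eef_pos: [589.2, -277.9, 179.3]
tool_rot: [0.0, 1.0, -0.0, 0.002]
contact_force: [-0.5, 1.0, 6.3]
width: 21.8
gripper_force: 58.8
```

Call:
jog_arm(
  commands="0 0 0 0 0 -0.02 0;0 0 0 0 0 -0.06 0;0 0 0 0 0 -0.07 0;0 0 0 0 0 -0.07 0;0 0 0 0.006 0.075 -0.06 0",
)

```text
time: 4.78
eef_pos: [583.7, -253.3, 317.5]
tool_rot: [0.006, 1.0, -0.006, 0.002]
contact_force: [-0.5, -2.0, 0.8]
width: 21.9
gripper_force: 58.8
```

Call:
jog_arm(
  commands="0 0 0 0.006 0.075 0 0;0 0 0 0.006 0.075 0 0;0 0 0 0.006 0.075 0 0;0 0 0 0.006 0.075 0 0;0 0 0 0.006 0.075 0 0",
)

```text
time: 5.2
eef_pos: [570.4, -55.9, 313.8]
tool_rot: [0.001, 1.0, 0.0, 0.0]
contact_force: [-0.2, 0.6, 0.2]
width: 22.0
gripper_force: 58.8
```

Call:
jog_arm(
  commands="0 0 0 0.006 0.075 0 0;0 0 0 0.006 0.075 0 0;0 0 0 0.006 0.075 0 0;0 0 0 0 0 0 0;0 0 0 0 0 0 0",
)

```text
time: 5.62
eef_pos: [561.6, 59.0, 313.2]
tool_rot: [-0.003, 1.0, 0.001, -0.0]
contact_force: [1.3, -0.0, 0.9]
width: 21.8
gripper_force: 58.8
```

```bash
python3 - <<'E'
from h import *
c=cam("wrist",'w2.png')
im=cv2.cvtColor(c["image"],cv2.COLOR_RGB2GRAY)
go(561.5,100.2,207); print(st()["tool_rot"])
E
```

```text
at [561.9  55.9 313.5] units [0.0007 0.0886 0.213 ] rows 4 each [0.0002 0.0221 0.0532] w 21.8
[-9.51444334e-04  9.99999529e-01 -1.84560252e-04  4.85478828e-05]
```

View pics/w2.png

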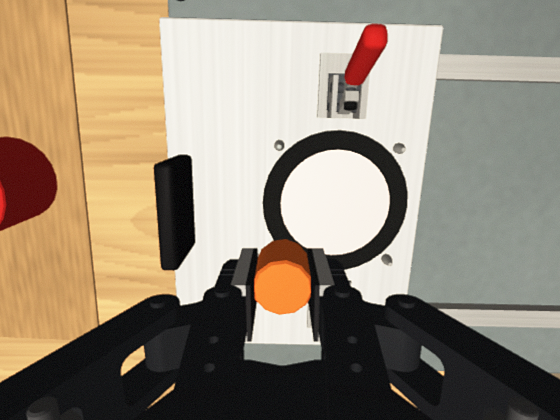

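Orange is held at (283,285) between the pads. The seat is ahead at about (336,200) and the pull plate is at (175,212).

Call:
jog_arm(
  commands="0 0 0 0.001 0.044 0 0;0 0 0 0 0.044 0 0;0 0 0 0 0 0.06 0;0 0 0 0 0 0.06 0;0 0 0 0 0 0.06 0",
)

```text
time: 6.08
eef_pos: [562.2, 97.0, 223.2]
tool_rot: [0.002, 1.0, -0.0, 0.001]
contact_force: [-0.1, -0.4, -0.6]
width: 21.7
gripper_force: 58.8
```

Call:
jog_arm(
  commands="0 0 0 0 0 0.02 0;0 0 0 0 0 0.011 0;0 0 0 0 0 0 0;0 0 0 0 0 0 0;0 0 0 0 0 0 0",
)

```text
time: 6.5
eef_pos: [562.8, 98.3, 209.4]
tool_rot: [0.001, 1.0, 0.0, 0.002]
contact_force: [0.6, 0.3, 0.1]
width: 21.8
gripper_force: 58.9
```

```bash
python3 - <<'E'
from h import *
go(561.5,100.2,206.3); print(st()["contact_force"])
E
```

```text
at [562.8  98.3 209.4] units [0.0025 0.0038 0.0063] rows 1 each [0.0025 0.0038 0.0063] w 21.8
[0.60828115 0.32507627 0.14738684]
```

Call:
jog_arm(
  commands="0 0 0 0.002 0.004 0.005 0;0 0 0 0 0 0 0;0 0 0 0 0 0.002 0;0 0 0 0 0 0 0;0 0 0 0 0 0 0",
)

```text
time: 6.92
eef_pos: [561.3, 101.0, 206.2]
tool_rot: [0.0, 1.0, 0.0, 0.001]
contact_force: [-1.5, -0.2, 7.9]
width: 22.1
gripper_force: 59.8
```

Call:
jog_arm(
  commands="0 0 0 0 0 0 0.5;0 0 0 0 0 0 1;0 0 0 0 0 0 1;0 0 0 0 0 0 1;0 0 0 0 0 -0.02 1",
)

```text
time: 7.33
eef_pos: [559.3, 101.1, 212.4]
tool_rot: [0.0, 1.0, -0.001, -0.002]
contact_force: [-0.8, 0.4, -1.1]
width: 80.6
gripper_force: 0.0
```

Call:
jog_arm(
  commands="0 0 0 0 0 -0.05 1;0 0 0 0 0 -0.07 1;0 0 0 0 0 -0.07 1;0 0 0 0 -0.02 -0.06 1;0 0 0 0 -0.06 0 1",
)

```text
time: 7.75
eef_pos: [563.1, 66.2, 346.5]
tool_rot: [-0.005, 1.0, 0.003, 0.007]
contact_force: [2.2, 0.7, 0.1]
width: 85.4
gripper_force: 0.0
```

Call:
jog_arm(
  commands="0 0 0 0.01 -0.06 0 1;0 0 0 0.01 -0.06 0 1;0 0 0 0.01 -0.06 0 1;0 0 0 0.01 -0.06 0 1;0 0 0 0 0 0 1",
)

```text
time: 8.17
eef_pos: [538.4, -67.7, 340.6]
tool_rot: [0.007, 1.0, -0.003, 0.0]
contact_force: [-0.2, -1.3, -0.6]
width: 85.5
gripper_force: 0.0
```

```bash
python3 - <<'E'
from h import *
c=cam("wrist",'w3.png')
print(disc(c,'orange',54,(500,620,50,150)),disc(c,'green',51,(250,800,-400,0)),disc(c,'red',59,(250,800,-400,0)))
go(488.3,-252.8,300);c=cam("top",'t3.png')
print(disc(c,'orange',54,(500,620,50,150)),disc(c,'green',51,(250,800,-400,0)),disc(c,'red',59,(250,800,-400,0)))
E
```

```text
[561.  100.5  23.3 560.7  99.9  54.2 657. ] [ 488.8 -252.6   57.7  488.  -250.9   51.2 4683. ] [ 547.4 -159.4   68.4  546.1 -158.5   59.3 5907. ]
at [539.3 -64.2 340.4] units [ 0.1021 -0.3772  0.0807] rows 6 each [ 0.017  -0.0629  0.0135] w 85.6
[561.2  99.5  15.8 560.5  99.9  53.5  14. ] [ 488.1 -251.1   52.9  486.8 -250.1   50.5  164. ] [ 547.8 -158.7   66.   545.1 -160.1   58.5  282. ]
```

View pics/w3.png

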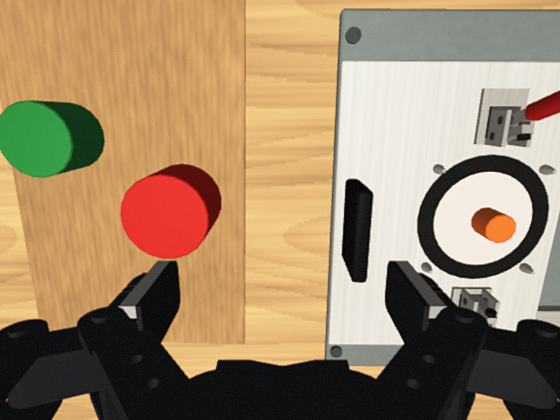

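Orange stands upright on the seat at (561,100), at px (495,226). Next is green.

Call:
jog_arm(
  commands="0 0 0 0.017 -0.0629 0.0135 1;0 0 0 0.017 -0.0629 0.0135 1;0 0 0 0.017 -0.0629 0.0135 1;0 0 0 0.017 -0.0629 0.0135 1;0 0 0 0.017 -0.0629 0.0135 1",
)

```text
time: 8.68
eef_pos: [498.3, -215.7, 305.4]
tool_rot: [-0.001, 1.0, 0.001, 0.0]
contact_force: [0.4, 0.2, -1.0]
width: 85.1
gripper_force: 0.0
```

Call:
jog_arm(
  commands="0 0 0 0.017 -0.0629 0.0135 1;0 0 0 0 0 0 1;0 0 0 0 0 0 1;0 0 0 0 0 0 1;0 0 0 0 0 0 1",
)

```text
time: 9.1
eef_pos: [490.7, -245.4, 298.7]
tool_rot: [-0.002, 1.0, 0.001, 0.0]
contact_force: [0.4, 0.7, -0.1]
width: 85.7
gripper_force: 0.0
```

```bash
python3 - <<'E'
from h import *
c=cam("wrist",'w4.png')
print(disc(c,'green',51,(250,800,-400,0)))
go(488.5,-252.7,184)
E
```

```text
[ 488.5 -253.2   57.   487.2 -253.4   51.3 5533. ]
at [ 490.6 -245.4  298.8] units [ 0.0043 -0.0146  0.2295] rows 4 each [ 0.0011 -0.0036  0.0574] w 85.7
```

Call:
jog_arm(
  commands="0 0 0 0.0043 -0.0151 0 1;0 0 0 0 0 0.06 1;0 0 0 0 0 0.06 1;0 0 0 0 0 0.06 1;0 0 0 0 0 0.05 1",
)

```text
time: 9.57
eef_pos: [487.2, -254.5, 182.1]
tool_rot: [-0.0, 1.0, 0.0, -0.0]
contact_force: [0.4, 0.2, -0.4]
width: 85.7
gripper_force: 0.0
```

Call:
jog_arm(
  commands="0 0 0 0 0 0 1;0 0 0 0 0 0 0;0 0 0 0 0 0 0;0 0 0 0 0 0 0;0 0 0 0 0 0 0",
)

```text
time: 9.98
eef_pos: [488.4, -256.0, 186.1]
tool_rot: [0.0, 1.0, -0.001, 0.002]
contact_force: [-0.1, -0.8, 4.8]
width: 56.3
gripper_force: 63.8
```

Call:
jog_arm(
  commands="0 0 0 0 0 0 0;0 0 0 0 0 0 0;0 0 0 0 0 0 0;0 0 0 0 0 0 0;0 0 0 0 0 0 0",
)

```text
time: 10.4
eef_pos: [488.4, -256.1, 186.1]
tool_rot: [0.0, 1.0, -0.001, 0.002]
contact_force: [-0.5, 0.5, 7.1]
width: 56.3
gripper_force: 64.1
```

Call:
jog_arm(
  commands="0 0 0 0 0 -0.02 0;0 0 0 0 0 -0.06 0;0 0 0 0 0 -0.07 0;0 0 0 0 0 -0.07 0;0 0 0 0 0 -0.07 0",
)

```text
time: 10.82
eef_pos: [486.6, -255.1, 330.8]
tool_rot: [0.001, 1.0, 0.0, -0.0]
contact_force: [0.2, -0.4, -1.1]
width: 55.9
gripper_force: 63.8
```

Call:
jog_arm(
  commands="0 0 0 -0.0121 0.0594 0 0;0 0 0 -0.0121 0.0594 0 0;0 0 0 -0.0121 0.0594 0 0;0 0 0 -0.0121 0.0594 0 0;0 0 0 -0.0121 0.0594 0 0",
)

```text
time: 11.23
eef_pos: [517.3, -105.4, 329.6]
tool_rot: [0.001, 1.0, 0.0, 0.0]
contact_force: [1.3, 0.2, -1.1]
width: 56.3
gripper_force: 63.8
```

Call:
jog_arm(
  commands="0 0 0 -0.0121 0.0594 0 0;0 0 0 -0.0121 0.0594 0 0;0 0 0 -0.0121 0.0594 0 0;0 0 0 -0.0121 0.0594 0 0;0 0 0 -0.0121 0.0594 0 0",
)

```text
time: 11.65
eef_pos: [547.7, 43.1, 329.5]
tool_rot: [0.0, 1.0, 0.0, 0.0]
contact_force: [0.2, 0.3, -0.8]
width: 56.5
gripper_force: 63.8
```

Call:
jog_arm(
  commands="0 0 0 -0.0121 0.0594 0 0;0 0 0 -0.0121 0.0594 0 0;0 0 0 0 0 0 0;0 0 0 0 0 0 0;0 0 0 0 0 0 0",
)

```text
time: 12.07
eef_pos: [559.8, 100.6, 329.1]
tool_rot: [0.0, 1.0, -0.001, 0.0]
contact_force: [-0.2, -0.3, -0.6]
width: 56.4
gripper_force: 63.8
```

```bash
python3 - <<'E'
from h import *
c=cam("wrist",'w5.png')
m,P=top(c,'green',100,260,(450,650,0,200)); q=P[m]; z=np.median(q[:,2]);print(disc(c,'green',z,(450,650,0,200)),z)
go(561,100.5,213); print(st()["tool_rot"])
E
```

```text
[  560.9   100.3    59.6   555.1   100.6   194.2 17534. ] 194.1283394416966
at [559.8  99.6 329.2] units [-0.0023  0.0018  0.2323] rows 4 each [-0.0006  0.0005  0.0581] w 56.1
[ 1.30885421e-03  9.99998964e-01 -5.89376997e-04  1.03334562e-04]
```

Call:
jog_arm(
  commands="0 0 0 -0.0015 0.001 0.05 0;0 0 0 0 0 0.06 0;0 0 0 0 0 0.06 0;0 0 0 0 0 0.04 0;0 0 0 0 0 0.016 0",
)

```text
time: 12.53
eef_pos: [558.8, 99.6, 212.9]
tool_rot: [0.002, 1.0, -0.001, -0.004]
contact_force: [-18.7, -2.9, 48.6]
width: 56.1
gripper_force: 69.7
```

Call:
jog_arm(
  commands="0 0 0 0 0 0 0;0 0 0 0 0 0.003 0;0 0 0 0 0 0 0;0 0 0 0 0 0.003 0;0 0 0 0 0 0 0",
)

```text
time: 12.95
eef_pos: [561.1, 101.5, 213.3]
tool_rot: [0.0, 1.0, 0.0, 0.001]
contact_force: [-0.3, -0.6, -0.0]
width: 55.9
gripper_force: 63.8
```

Call:
jog_arm(
  commands="0 0 0 0 0 0.002 0;0 0 0 0 0 0 0;0 0 0 0 0 0 0.7;0 0 0 0 0 0 1;0 0 0 0 0 0 1",
)

```text
time: 13.37
eef_pos: [560.8, 101.8, 211.7]
tool_rot: [0.0, 1.0, 0.0, 0.0]
contact_force: [0.1, 0.9, -0.5]
width: 81.4
gripper_force: 0.0
```

Call:
jog_arm(
  commands="0 0 0 0 0 -0.02 1;0 0 0 0 0 -0.05 1;0 0 0 0 0 -0.07 1;0 0 0 0 0 -0.07 1;0 0 0 0 -0.03 -0.05 1",
)

```text
time: 13.78
eef_pos: [561.2, 90.2, 345.1]
tool_rot: [-0.003, 1.0, 0.002, 0.002]
contact_force: [0.6, 1.1, -0.8]
width: 85.2
gripper_force: 0.0
```

Call:
jog_arm(
  commands="0 0 0 0.004 -0.06 0 1;0 0 0 0.004 -0.06 0 1;0 0 0 0.004 -0.06 0 1;0 0 0 0 -0.05 0 1;0 0 0 0 0 0 1",
)

```text
time: 14.2
eef_pos: [553.7, -36.2, 343.2]
tool_rot: [0.006, 1.0, -0.003, 0.001]
contact_force: [-0.2, -1.4, 0.6]
width: 85.1
gripper_force: 0.0
```

```bash
python3 - <<'E'
from h import *
c=cam("wrist",'w6.png')
print(disc(c,'green',78,(500,620,50,150)),disc(c,'red',59,(250,800,-400,0)))
P=pts(c);m=mask(c,'green')&(P[...,2]>70); print(np.percentile(P[m][:,2],[5,50,95]))
go(547.5,-159.5,300)
E
```

```text
[ 561.3  101.5   57.8  559.6  100.2   78.2 4874. ] [ 547.8 -159.3   68.9  546.4 -158.1   59.3 6114. ]
[74.88909213 78.29204355 79.42896318]
at [554.1 -32.8 342.8] units [ 0.0133 -0.2534  0.0857] rows 4 each [ 0.0033 -0.0633  0.0214] w 85.5
```

View pics/w6.png

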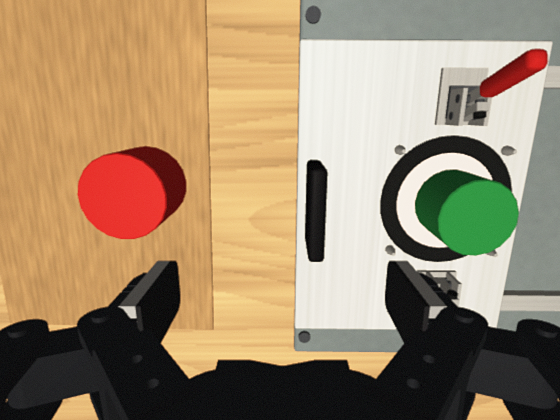

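Green sits flat over orange at (561.3,101.2), with its top at z=78. Next is red.

Call:
jog_arm(
  commands="0 0 0 0.0033 -0.0633 0.0214 1;0 0 0 0.0033 -0.0633 0.0214 1;0 0 0 0.0033 -0.0633 0.0214 1;0 0 0 0.0033 -0.0633 0.0214 1;0 0 0 0 0 0 1",
)

```text
time: 14.67
eef_pos: [545.6, -161.8, 297.7]
tool_rot: [0.005, 1.0, -0.003, -0.002]
contact_force: [-0.2, -1.2, 0.7]
width: 85.4
gripper_force: 0.0
```

Call:
jog_arm(
  commands="0 0 0 0 0 0 1;0 0 0 0 0 0 1;0 0 0 0 0 0 1;0 0 0 0 0 0 1;0 0 0 0 0 0 1",
)

```text
time: 15.08
eef_pos: [548.6, -153.3, 299.2]
tool_rot: [-0.001, 1.0, 0.0, 0.0]
contact_force: [-0.6, 0.4, 0.1]
width: 85.1
gripper_force: 0.0
```

```bash
python3 - <<'E'
from h import *
c=cam("wrist",'w7.png')
print(disc(c,'red',59,(250,800,-400,0)))
go(547.7,-159.5,190)
E
```

```text
[ 547.5 -159.5   68.   546.1 -159.5   59.4 8335. ]
at [ 548.4 -153.6  299.1] units [ 0.0015 -0.0118  0.2183] rows 3 each [ 0.0005 -0.0039  0.0728] w 84.8
```

Call:
jog_arm(
  commands="0 0 0 0.0017 -0.0118 0.03 1;0 0 0 0 0 0.06 1;0 0 0 0 0 0.06 1;0 0 0 0 0 0.05 1;0 0 0 0 0 0.018 1",
)

```text
time: 15.55
eef_pos: [545.6, -159.3, 186.3]
tool_rot: [-0.0, 1.0, 0.001, -0.003]
contact_force: [-1.4, -0.1, -0.5]
width: 85.4
gripper_force: 0.0
```

Call:
jog_arm(
  commands="0 0 0 0 0 0 1;0 0 0 0 0 0 0;0 0 0 0 0 0 0;0 0 0 0 0 0 0;0 0 0 0 0 0 0",
)

```text
time: 15.97
eef_pos: [548.3, -161.3, 192.0]
tool_rot: [0.0, 1.0, -0.001, 0.002]
contact_force: [-0.1, 0.2, 4.3]
width: 66.5
gripper_force: 67.1
```

Call:
jog_arm(
  commands="0 0 0 0 0 0 0;0 0 0 0 0 0 0;0 0 0 0 0 0 0;0 0 0 0 0 0 0;0 0 0 0 0 0 0",
)

```text
time: 16.38
eef_pos: [548.3, -161.3, 192.0]
tool_rot: [0.0, 1.0, -0.0, 0.002]
contact_force: [-0.4, 0.1, 5.9]
width: 66.4
gripper_force: 67.2
```

Call:
jog_arm(
  commands="0 0 0 0 0 -0.02 0;0 0 0 0 0 -0.06 0;0 0 0 0 0 -0.07 0;0 0 0 0 0 -0.07 0;0 0 0 0 0 -0.07 0",
)

```text
time: 16.8
eef_pos: [546.5, -160.8, 336.7]
tool_rot: [0.001, 1.0, 0.0, -0.0]
contact_force: [1.1, -0.2, 0.3]
width: 66.2
gripper_force: 66.9
```

Call:
jog_arm(
  commands="0 0 0 -0.0031 0.0584 0 0;0 0 0 -0.0031 0.0584 0 0;0 0 0 -0.0031 0.0584 0 0;0 0 0 -0.0031 0.0584 0 0;0 0 0 -0.0031 0.0584 0 0",
)

```text
time: 17.22
eef_pos: [554.5, -13.6, 335.5]
tool_rot: [0.001, 1.0, 0.0, -0.0]
contact_force: [0.5, 0.0, 0.5]
width: 66.6
gripper_force: 66.9
```

Call:
jog_arm(
  commands="0 0 0 -0.0031 0.0584 0 0;0 0 0 -0.0031 0.0584 0 0;0 0 0 -0.0031 0.0584 0 0;0 0 0 -0.0031 0.0584 0 0;0 0 0 0 0 0 0",
)

```text
time: 17.63
eef_pos: [560.6, 110.9, 334.6]
tool_rot: [-0.006, 1.0, 0.003, -0.001]
contact_force: [0.5, 1.6, -0.6]
width: 66.3
gripper_force: 66.9
```

Call:
jog_arm(
  commands="0 0 0 0 0 0 0;0 0 0 0 0 0 0;0 0 0 0 0 0 0;0 0 0 0 0 0 0;0 0 0 0 0 0 0",
)

```text
time: 18.05
eef_pos: [561.3, 100.5, 335.1]
tool_rot: [0.002, 1.0, -0.0, 0.0]
contact_force: [-0.0, 0.5, -0.5]
width: 66.5
gripper_force: 67.0
```

```bash
python3 - <<'E'
from h import *
c=cam("wrist",'w8.png')
m,P=top(c,'red',150,260,(450,650,0,200)); z=np.median(P[m][:,2]);print(disc(c,'red',z,(450,650,0,200)),z)
go(562.1,101.3,219); print(st()["tool_rot"])
E
```

```text
[  560.5   100.2    68.7   553.3   100.6   202.4 24230. ] 202.35498532268562
at [561.3 100.7 335.1] units [-0.0016  0.0012  0.2321] rows 4 each [-0.0004  0.0003  0.058 ] w 66.6
[ 1.40271804e-03  9.99999009e-01 -9.58010299e-05  6.86366514e-05]
```

Call:
jog_arm(
  commands="0 0 0 -0.001 0.001 0.04 0;0 0 0 0 0 0.05 0;0 0 0 0 0 0.05 0;0 0 0 0 0 0 0;0 0 0 0 0 0 0",
)

```text
time: 18.52
eef_pos: [561.2, 102.1, 263.9]
tool_rot: [0.001, 1.0, -0.0, -0.002]
contact_force: [0.4, 0.0, 0.3]
width: 66.3
gripper_force: 67.1
```

```bash
python3 - <<'E'
from h import *
c=cam("wrist",'w9.png')
m,P=top(c,'red',100,260,(450,650,0,200)); z=np.median(P[m][:,2]);print(disc(c,'red',z,(450,650,0,200)),z)
go(562.1,101.3,219); print(st()["tool_rot"])
E
```

```text
[  559.9   101.5    69.1   552.7   102.1   131.3 24215. ] 131.22066323538942
at [562.1 102.1 265.5] units [-0.     -0.0016  0.093 ] rows 2 each [-0.     -0.0008  0.0465] w 66.0
[ 6.52548685e-04  9.99999761e-01 -1.16606123e-04  1.94148823e-04]
```

Call:
jog_arm(
  commands="0 0 0 0 -0.001 0.02 0;0 0 0 0 0 0.02 0;0 0 0 0 0 0.02 0;0 0 0 0 0 0.02 0;0 0 0 0 0 0.008 0",
)

```text
time: 18.98
eef_pos: [561.2, 102.0, 219.6]
tool_rot: [0.0, 1.0, -0.0, -0.001]
contact_force: [-9.0, 0.2, 23.1]
width: 66.0
gripper_force: 69.8
```

Call:
jog_arm(
  commands="0 0 0 0 0 0 0;0 0 0 0 0 0 0;0 0 0 0 0 0.003 0;0 0 0 0 0 0 0;0 0 0 0 0 0 0",
)

```text
time: 19.4
eef_pos: [561.9, 101.9, 219.9]
tool_rot: [0.0, 1.0, 0.0, 0.0]
contact_force: [-1.8, -1.2, 4.5]
width: 66.5
gripper_force: 67.5
```

Call:
jog_arm(
  commands="0 0 0 0 0 0 0.9;0 0 0 0 0 0 1;0 0 0 0 0 0 1;0 0 0 0 0 -0.02 1;0 0 0 0 0 -0.05 1",
)

```text
time: 19.82
eef_pos: [559.9, 102.0, 251.7]
tool_rot: [0.0, 1.0, -0.001, -0.004]
contact_force: [-0.3, 0.3, -0.3]
width: 85.3
gripper_force: 0.0
```

Call:
jog_arm(
  commands="0 0 0 0 0 -0.07 1;0 0 0 0 0 -0.07 1;0 0 0 0 -0.03 -0.05 1;0 0 0 0.004 -0.06 0 1;0 0 0 0.004 -0.06 0 1",
)

```text
time: 20.23
eef_pos: [558.6, 27.4, 352.5]
tool_rot: [-0.002, 1.0, 0.001, 0.003]
contact_force: [0.6, -0.7, -0.5]
width: 85.5
gripper_force: 0.0
```

Call:
jog_arm(
  commands="0 0 0 0.004 -0.06 0 1;0 0 0 0 -0.05 0 1;0 0 0 0 0 0 1;0 0 0 0 0 0 1;0 0 0 0 0 0 1",
)

```text
time: 20.65
eef_pos: [555.8, -27.3, 349.7]
tool_rot: [0.0, 1.0, 0.001, 0.0]
contact_force: [-0.4, 0.3, -1.0]
width: 85.4
gripper_force: 0.0
```

```bash
python3 - <<'E'
from h import *
c=cam("wrist",'w10.png')
print(disc(c,'red',86,(500,620,50,150)))
P=pts(c);m=mask(c,'red')&(P[...,2]>70)&(abs(P[...,0]-561)<30)&(abs(P[...,1]-101)<30); print(np.percentile(P[m][:,2],[5,50,95]))
c=cam("top");P=pts(c)
m=(c["image"].max(-1)<70)&(P[...,2]>94)&(abs(P[...,0]-481)<70)&(abs(P[...,1]+435)<70); print('knob',P[m].mean(0),np.ptp(P[m],0),m.sum())
go(482,-430,340)
E
```

```text
[ 558.6  101.3   67.9  557.2  100.4   86.3 6980. ]
[84.7268412  86.35160128 87.45484651]
knob [ 482.27461903 -428.74972993  101.02546061] [9.45280387 7.5698871  8.17487384] 8
at [555.9 -26.2 349.4] units [ 0.1478 -0.8077  0.0187] rows 11 each [ 0.0134 -0.0734  0.0017] w 85.4
```

Call:
jog_arm(
  commands="0 0 0 0.0134 -0.0734 0 1;0 0 0 0.0134 -0.0734 0 1;0 0 0 0.0134 -0.0734 0 1;0 0 0 0.0134 -0.0734 0 1;0 0 0 0.0134 -0.0734 0 1",
)

```text
time: 21.17
eef_pos: [522.4, -211.3, 349.4]
tool_rot: [-0.002, 1.0, 0.0, 0.0]
contact_force: [1.3, -0.2, -0.1]
width: 85.5
gripper_force: 0.0
```

Call:
jog_arm(
  commands="0 0 0 0.0134 -0.0734 0 1;0 0 0 0.0134 -0.0734 0 1;0 0 0 0.0134 -0.0734 0 1;0 0 0 0.0134 -0.0734 0 1;0 0 0 0.0134 -0.0734 0 1",
)

```text
time: 21.58
eef_pos: [489.4, -395.0, 349.1]
tool_rot: [-0.001, 1.0, 0.001, 0.0]
contact_force: [-0.3, 0.6, 0.8]
width: 85.3
gripper_force: 0.0
```

Call:
jog_arm(
  commands="0 0 0 0.0134 -0.06 0 1;0 0 0 0 0 0 1;0 0 0 0 0 0 1;0 0 0 0 0 0 1;0 0 0 0 0 0 1",
)

```text
time: 22.0
eef_pos: [483.7, -422.6, 349.0]
tool_rot: [-0.002, 1.0, 0.001, 0.0]
contact_force: [0.1, 0.2, 1.1]
width: 85.5
gripper_force: 0.0
```

```bash
python3 - <<'E'
from h import *
c=cam("wrist",'w11.png');np.savez('/tmp/w.npz',**c);P=pts(c)
m=(c["image"].max(-1)<70)&(P[...,2]>97)&(P[...,2]<108)&(abs(P[...,0]-481)<50)&(abs(P[...,1]+435)<50); q=P[m];print('knob',q.mean(0),np.ptp(q,0),m.sum(),cv2.minEnclosingCircle(q[:,:2].astype(np.float32)))
go(482,-430,250)
E
```

```text
knob [ 482.36139732 -435.75516112  102.10803583] [21.14134321 20.36297574  7.14819613] 794 ((483.1710510253906, -435.724609375), 10.736977577209473)
at [ 483.6 -422.6  349.2] units [ 0.0032 -0.0148  0.1983] rows 3 each [ 0.0011 -0.0049  0.0661] w 85.6
```

View pics/w11.png

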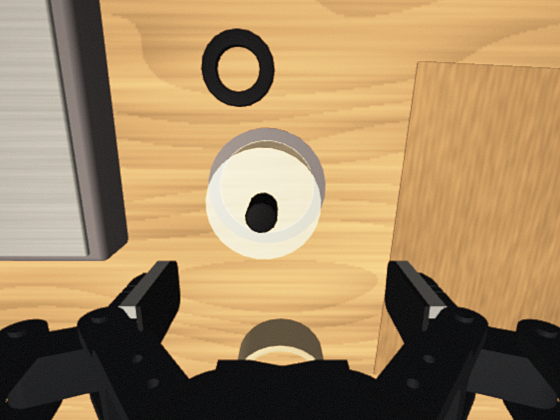

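The knob is at px (262,212), or (482.8,−435.7) in world coordinates, and nothing is near it.

Call:
jog_arm(
  commands="0 0 0 0.0016 -0.0262 0.03 1;0 0 0 0 0 0.06 1;0 0 0 0 0 0.06 1;0 0 0 0 0 0.04 1;0 0 0 0 0 0.01 1",
)

```text
time: 22.47
eef_pos: [481.3, -434.7, 244.9]
tool_rot: [-0.001, 1.0, 0.003, -0.003]
contact_force: [0.8, 0.5, -0.8]
width: 85.7
gripper_force: 0.0
```

Call:
jog_arm(
  commands="0 0 0 0 0 0 1;0 0 0 0 0 0 1;0 0 0 0 0 0 1;0 0 0 0 0 0 1;0 0 0 0 0 0 1",
)

```text
time: 22.88
eef_pos: [481.3, -438.6, 251.1]
tool_rot: [0.0, 1.0, -0.001, 0.001]
contact_force: [-0.2, -0.3, -0.6]
width: 85.6
gripper_force: 0.0
```

```bash
python3 - <<'E'
from h import *
go(482.8,-435.7,249)
E
```

```text
at [ 481.3 -438.6  251.1] units [-0.0031  0.0057  0.0042] rows 1 each [-0.0031  0.0057  0.0042] w 85.6
```

Call:
jog_arm(
  commands="0 0 0 -0.0031 0.0057 0.003 1;0 0 0 0 0 0 1;0 0 0 0 0 0 0;0 0 0 0 0 0 0;0 0 0 0 0 0 0",
)

```text
time: 23.3
eef_pos: [482.4, -435.3, 247.8]
tool_rot: [0.0, 1.0, 0.0, -0.0]
contact_force: [0.3, 0.4, -0.1]
width: 51.5
gripper_force: 0.0
```

Call:
jog_arm(
  commands="0 0 0 0 0 0 0;0 0 0 0 0 0 0;0 0 0 0 0 0 0;0 0 0 0 0 0 0;0 0 0 0 0 0 0",
)

```text
time: 23.72
eef_pos: [482.4, -435.5, 247.9]
tool_rot: [0.0, 1.0, -0.0, 0.0]
contact_force: [1.0, -0.9, -0.9]
width: 20.5
gripper_force: 58.6
```

Call:
jog_arm(
  commands="0 0 0 0 0 0 0;0 0 0 0 0 0 0;0 0 0 0 0 0 0;0 0 0 0 0 0 0;0 0 0 0 0 0 0",
)

```text
time: 24.13
eef_pos: [482.4, -435.4, 247.9]
tool_rot: [0.0, 1.0, -0.0, 0.0]
contact_force: [0.3, -1.1, -0.9]
width: 20.5
gripper_force: 58.7
```

Call:
jog_arm(
  commands="0 0 0 0 0 -0.02 0;0 0 0 0 0 -0.05 0;0 0 0 0 0 -0.06 0;0 0 0 0 0 -0.06 0;0 0 0 0 0 -0.05 0",
)

```text
time: 24.55
eef_pos: [482.5, -434.8, 370.2]
tool_rot: [0.0, 1.0, 0.0, 0.0]
contact_force: [0.8, -0.4, -1.5]
width: 20.3
gripper_force: 58.8
```

Call:
jog_arm(
  commands="0 0 0 -0.0157 0.03 0 0;0 0 0 -0.0157 0.06 0 0;0 0 0 -0.0157 0.067 0 0;0 0 0 -0.0157 0.067 0 0;0 0 0 -0.0157 0.067 0 0",
)

```text
time: 24.97
eef_pos: [521.7, -287.9, 368.0]
tool_rot: [0.0, 1.0, 0.001, -0.0]
contact_force: [0.8, 0.3, -1.8]
width: 20.2
gripper_force: 59.0
```

Call:
jog_arm(
  commands="0 0 0 -0.0157 0.067 0 0;0 0 0 -0.0157 0.067 0 0;0 0 0 -0.0157 0.067 0 0;0 0 0 -0.0157 0.067 0 0;0 0 0 -0.0157 0.067 0 0",
)

```text
time: 25.38
eef_pos: [560.9, -120.2, 368.2]
tool_rot: [0.0, 1.0, 0.001, -0.0]
contact_force: [0.6, -0.1, -1.2]
width: 19.7
gripper_force: 59.0
```

Call:
jog_arm(
  commands="0 0 0 0 0.067 0 0;0 0 0 0 0.067 0 0;0 0 0 0 0.067 0 0;0 0 0 0 0.067 0 0;0 0 0 0 0.06 0 0",
)

```text
time: 25.8
eef_pos: [560.6, 44.5, 368.1]
tool_rot: [-0.0, 1.0, 0.001, -0.001]
contact_force: [0.5, 0.6, -2.7]
width: 20.4
gripper_force: 59.0
```

Call:
jog_arm(
  commands="0 0 0 0 0.06 0 0;0 0 0 0 0.04 0 0;0 0 0 0 0.02 0 0;0 0 0 0 0 0 0;0 0 0 0 0 0 0",
)

```text
time: 26.22
eef_pos: [561.2, 100.9, 367.9]
tool_rot: [0.0, 1.0, -0.001, -0.0]
contact_force: [0.7, -1.2, -2.1]
width: 20.3
gripper_force: 59.1
```

```bash
python3 - <<'E'
from h import *
c=cam("wrist",'w12.png')
go(561.2,101,278); print(st()["tool_rot"])
E
```

```text
at [561.3  99.4 368.1] units [0.0002 0.0032 0.1802] rows 3 each [0.0001 0.0011 0.0601] w 20.4
[ 1.66705801e-03  9.99998076e-01 -1.03261193e-03 -4.35134204e-05]
```

View pics/w12.png

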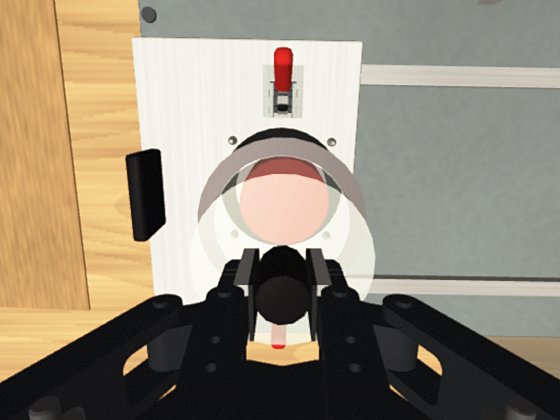

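The held cover is centred over the nest. Its knob is at px (281,290), and the dowels are at (233,141), (331,141), (235,235) and (326,236).

```bash
python3 - <<'E'
from h import *
c=cam("wrist")
im=c["image"]; cv2.imwrite('pics/w13.png',cv2.resize(im[100:260,180:390,::-1],None,fx=3.8,fy=3.7,interpolation=cv2.INTER_CUBIC))
for uv in((233,141),(331,141),(235,235),(326,236)): print(ray(c,*uv,41))
print(st()["eef_pos"])
E
```

```text
[517.3  57.3  41. ]
[517.5 140.4  41. ]
[601.8  55.7  41. ]
[602.9 138.8  41. ]
[561.40489266  98.79860168 368.16031056]
```

View pics/w13.png

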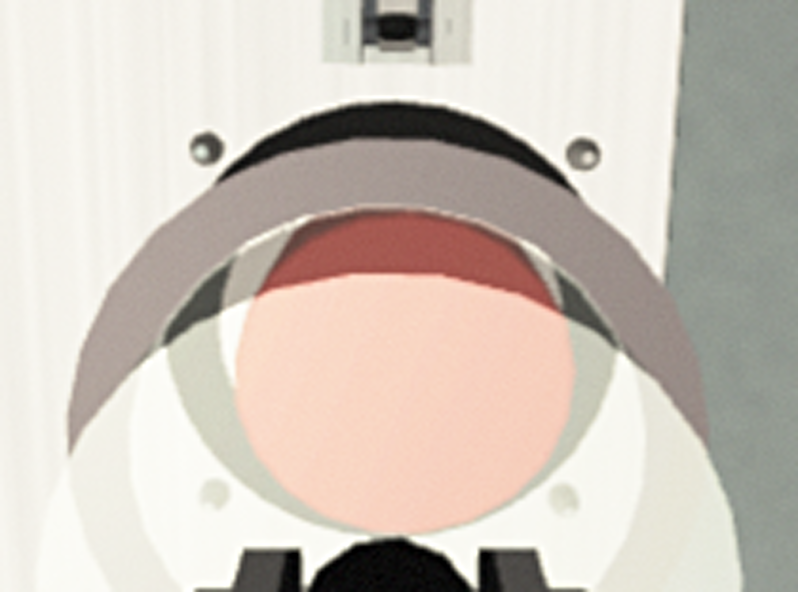

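Call:
jog_arm(
  commands="0 0 0 0.0015 0.003 0.02 0;0 0 0 0 0 0.025 0;0 0 0 0 0 0 0;0 0 0 0 0 0 0;0 0 0 0 0 0 0",
)

```text
time: 26.73
eef_pos: [560.7, 102.3, 345.5]
tool_rot: [0.001, 1.0, -0.0, 0.0]
contact_force: [0.1, -0.2, -1.8]
width: 20.2
gripper_force: 59.1
```

Call:
jog_arm(
  commands="0 0 0 0 -0.003 0.02 0;0 0 0 0 0 0.025 0;0 0 0 0 0 0.025 0;0 0 0 0 0 0.02 0;0 0 0 0 0 0 0",
)

```text
time: 27.15
eef_pos: [559.5, 101.6, 297.9]
tool_rot: [0.0, 1.0, -0.001, -0.002]
contact_force: [0.0, 0.5, -2.1]
width: 20.2
gripper_force: 59.1
```

Call:
jog_arm(
  commands="0 0 0 0 0 0.006 0;0 0 0 0 0 0 0;0 0 0 0 0 0 0;0 0 0 0 0 0 0;0 0 0 0 0 0 0",
)

```text
time: 27.57
eef_pos: [560.8, 101.7, 298.1]
tool_rot: [0.0, 1.0, 0.0, 0.001]
contact_force: [0.9, 0.1, -2.3]
width: 20.1
gripper_force: 59.1
```

Call:
jog_arm(
  commands="0 0 0 0 -0.002 0.008 0;0 0 0 0 0 0.008 0;0 0 0 0 0 0.008 0;0 0 0 0 0 0.008 0;0 0 0 0 0 0 0",
)

```text
time: 27.98
eef_pos: [560.0, 100.7, 280.0]
tool_rot: [0.0, 1.0, -0.0, -0.001]
contact_force: [-0.2, 0.1, -1.6]
width: 20.5
gripper_force: 59.1
```

Call:
jog_arm(
  commands="0 0 0 0 0 0.004 0;0 0 0 0 0 0 0;0 0 0 0 0 0.004 0;0 0 0 0 0 0 0;0 0 0 0 0 0 0",
)

```text
time: 28.4
eef_pos: [560.9, 100.5, 277.8]
tool_rot: [0.0, 1.0, 0.0, 0.001]
contact_force: [-0.4, -1.2, -0.2]
width: 20.3
gripper_force: 59.2
```

Call:
jog_arm(
  commands="0 0 0 0 0 0.002 0;0 0 0 0 0 0 0;0 0 0 0 0 0 0;0 0 0 0 0 0 0.5;0 0 0 0 0 0 1",
)

```text
time: 28.82
eef_pos: [560.7, 100.9, 276.5]
tool_rot: [0.0, 1.0, 0.0, 0.0]
contact_force: [-0.3, -0.1, -0.1]
width: 43.6
gripper_force: 0.0
```

Call:
jog_arm(
  commands="0 0 0 0 0 0 1;0 0 0 0 0 0 1;0 0 0 0 0 -0.03 1;0 0 0 0 0 -0.06 1;0 0 0 0 0 -0.06 1",
)

```text
time: 29.23
eef_pos: [559.9, 100.9, 350.8]
tool_rot: [0.0, 1.0, -0.001, -0.002]
contact_force: [-0.0, 0.8, 0.8]
width: 85.6
gripper_force: 0.0
```

Call:
jog_arm(
  commands="0 0 0 0 -0.06 0 1;0 0 0 0 -0.06 0 1;0 0 0 0 -0.04 0 1;0 0 0 0 0 0 1;0 0 0 0 0 0 1",
)

```text
time: 29.65
eef_pos: [560.4, 19.0, 351.5]
tool_rot: [0.002, 1.0, -0.0, 0.0]
contact_force: [1.2, 1.6, -0.3]
width: 85.6
gripper_force: 0.0
```

```bash
python3 - <<'E'
from h import *
c=cam("wrist",'w14.png');P=pts(c)
m=(c["image"].max(-1)<70)&(P[...,2]>126)&(P[...,2]<140)&(abs(P[...,0]-561)<50)&(abs(P[...,1]-100)<50); q=P[m];print('knob',q.mean(0),np.ptp(q,0),m.sum(),cv2.minEnclosingCircle(q[:,:2].astype(np.float32)))
print(st()["eef_pos"])
m=mask(c,'red')&(P[...,2]>60);
n,l,s,ce=cv2.connectedComponentsWithStats(m.astype(np.uint8))
for i in range(1,n):
  if s[i,4]>40: q=P[l==i]; print(ce[i].round(),s[i,4],q.min(0).round(),q.max(0).round(),q.mean(0).round())
E
```

```text
knob [560.93565617  98.97857028 131.82795725] [21.59967382 20.45772771  8.56009168] 1079 ((561.4500732421875, 99.98714447021484), 10.8858003616333)
[560.51230441  20.90369388 351.18470563]
[415.  65.] 1085 [456.  19.  62.] [494. 105. 321.] [467.  98. 100.]
[384. 332.] 853 [543.  41.  69.] [669. 102. 262.] [653.  95.  95.]
```

View pics/w14.png

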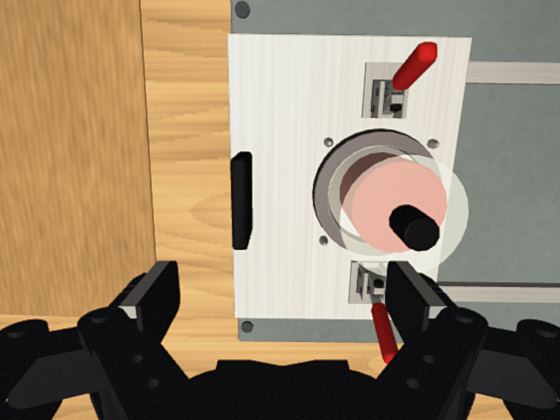

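The cover is down flat (knob top at z=131.8) and its flange sits between the dowels at (329,142), (433,144) and (323,240). The near handle is at (415,65) and the far one at (384,332). I'll close the fingers and press the near clamp.

Call:
jog_arm(
  commands="0 0 0 0.035 0.04 0 0;0 0 0 0.035 0.04 0 0;0 0 0 0.035 0.04 0 0;0 0 0 0.034 0.038 0 0;0 0 0 0 0 0 0",
)

```text
time: 30.12
eef_pos: [487.9, 107.0, 350.5]
tool_rot: [-0.006, 1.0, 0.003, -0.002]
contact_force: [-0.2, 0.6, -0.5]
width: 25.6
gripper_force: 0.0
```

Call:
jog_arm(
  commands="0 0 0 0 0 0 0;0 0 0 0 0 0 0;0 0 0 0 0 0 0;0 0 0 0 0 0 0;0 0 0 0 0 0 0",
)

```text
time: 30.53
eef_pos: [491.6, 99.0, 351.4]
tool_rot: [0.001, 1.0, -0.0, 0.0]
contact_force: [0.4, -0.1, -0.5]
width: 0.2
gripper_force: 0.0
```

```bash
python3 - <<'E'
from h import *
go(491,100,258)
c=cam("wrist",'w15.png')
for n in("top","side"):
  c=cam(n,n+'15.png');P=pts(c);m=mask(c,'red')&(P[...,2]>65)&(P[...,2]<125)&(abs(P[...,1]-98)<20)
  for lo,hi in((440,480),(640,680)):
    k=m&(P[...,0]>lo)&(P[...,0]<hi); q=P[k]; print(n,len(q), q.mean(0).round(1) if len(q) else 0, q.max(0).round() if len(q) else 0)
E
```

```text
at [491.6  99.  351.4] units [0.0011 0.0021 0.1867] rows 3 each [0.0004 0.0007 0.0622] w 0.2
top 12 [465.7  99.1 106.4] [472. 103. 112.]
top 15 [659.9  96.2 103.8] [670.  99. 114.]
side 55 [466.6  96.6  94.5] [477. 103. 115.]
side 63 [656.8  94.   92.8] [669. 101. 114.]
```

View pics/w15.png

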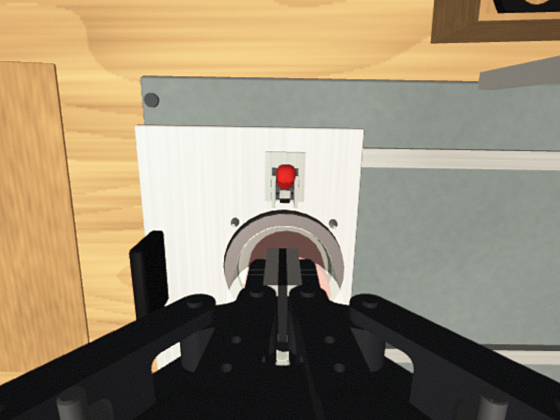

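Call:
jog_arm(
  commands="0 0 0 0.001 0.001 0.06 0;0 0 0 0 0 0.06 0;0 0 0 0 0 0.05 0;0 0 0 0 0 0.01 0;0 0 0 0 0 0 0",
)

```text
time: 31.1
eef_pos: [489.7, 100.0, 259.8]
tool_rot: [0.001, 1.0, -0.001, -0.002]
contact_force: [1.1, -1.0, 1.0]
width: -0.0
gripper_force: 0.0
```

Call:
jog_arm(
  commands="0 0 0 0.012 0 0 0;0 0 0 0.012 0 0 0;0 0 0 0.012 0 0.002 0;0 0 0 0.012 0 0.002 0;0 0 0 0 0 0 0",
)

```text
time: 31.52
eef_pos: [466.7, 100.3, 261.0]
tool_rot: [0.0, 1.0, 0.001, 0.002]
contact_force: [1.9, -0.0, -0.3]
width: 0.1
gripper_force: 1.0
```

Call:
jog_arm(
  commands="0 0 0 0.011 0 0.007 0;0 0 0 0.011 0 0.007 0;0 0 0 0.007 0 0.011 0;0 0 0 0.007 0 0.011 0;0 0 0 0 0 0 0",
)

```text
time: 31.93
eef_pos: [447.4, 100.5, 240.8]
tool_rot: [0.0, 1.0, 0.0, -0.001]
contact_force: [0.4, 0.4, 0.7]
width: -0.5
gripper_force: 0.8
```

Call:
jog_arm(
  commands="0 0 0 0.004 0 0.012 0;0 0 0 0.004 0 0.012 0;0 0 0 0 0 0.002 0;0 0 0 0 0 0 0;0 0 0 0 0 0 0",
)

```text
time: 32.35
eef_pos: [444.4, 100.5, 229.3]
tool_rot: [0.0, 1.0, 0.001, -0.001]
contact_force: [-2.0, 0.0, 13.4]
width: -0.1
gripper_force: 6.1
```

Call:
jog_arm(
  commands="0 0 0 0 0 0.003 0;0 0 0 0 0 0 0;0 0 0 0 0 0.003 0;0 0 0 0 0 0 0;0 0 0 0 0 0 0",
)

```text
time: 32.77
eef_pos: [444.6, 100.2, 228.9]
tool_rot: [0.0, 1.0, 0.002, -0.001]
contact_force: [-8.7, -0.9, 34.4]
width: 0.2
gripper_force: 17.3
```

The near clamp is down on its stop (tip at z=55.9, 34 N). Now the far one.

Call:
jog_arm(
  commands="0 0 0 0 0 -0.03 0;0 0 0 0 0 -0.06 0;0 0 0 0 0 -0.07 0;0 0 0 0 0 -0.07 0;0 0 0 -0.03 0 -0.025 0",
)

```text
time: 33.18
eef_pos: [458.2, 100.1, 356.1]
tool_rot: [-0.0, 1.0, 0.002, -0.0]
contact_force: [1.3, 0.1, -0.3]
width: -0.4
gripper_force: 0.0
```

Call:
jog_arm(
  commands="0 0 0 -0.07 -0.001 0 0;0 0 0 -0.07 -0.001 0 0;0 0 0 -0.07 -0.001 0 0;0 0 0 -0.07 -0.001 0 0;0 0 0 -0.062 -0.001 0 0",
)

```text
time: 33.6
eef_pos: [631.3, 97.9, 350.8]
tool_rot: [0.0, 1.0, -0.0, -0.003]
contact_force: [1.7, 0.4, 0.4]
width: -0.1
gripper_force: 0.0
```

Call:
jog_arm(
  commands="0 0 0 0 -0.001 0 0;0 0 0 0 0 0 0;0 0 0 0 0 0 0;0 0 0 0 0 0 0;0 0 0 0 0 0 0",
)

```text
time: 34.02
eef_pos: [629.4, 97.4, 353.2]
tool_rot: [0.0, 1.0, 0.001, -0.001]
contact_force: [0.1, 0.3, 0.2]
width: -0.1
gripper_force: 0.0
```

```bash
python3 - <<'E'
from h import *
go(631,97,260)
E
```

```text
at [629.4  97.4 353.2] units [-0.0033 -0.0008  0.1864] rows 3 each [-0.0011 -0.0003  0.0621] w -0.1
```

Call:
jog_arm(
  commands="0 0 0 -0.0033 -0.001 0.06 0;0 0 0 0 0 0.06 0;0 0 0 0 0 0.05 0;0 0 0 0 0 0.014 0;0 0 0 0 0 0 0",
)

```text
time: 34.43
eef_pos: [630.5, 97.2, 258.9]
tool_rot: [0.0, 1.0, 0.0, -0.003]
contact_force: [-0.3, -0.2, 0.4]
width: -0.1
gripper_force: 0.0
```

Call:
jog_arm(
  commands="0 0 0 -0.012 0 0 0;0 0 0 -0.012 0 0 0;0 0 0 -0.012 0 0.002 0;0 0 0 -0.012 0 0.002 0;0 0 0 0 0 0 0",
)

```text
time: 34.85
eef_pos: [657.2, 96.7, 259.4]
tool_rot: [0.0, 1.0, 0.0, 0.0]
contact_force: [-2.0, 0.7, 0.4]
width: -0.0
gripper_force: 0.8
```

Call:
jog_arm(
  commands="0 0 0 -0.011 0 0.007 0;0 0 0 -0.011 0 0.007 0;0 0 0 -0.007 0 0.011 0;0 0 0 -0.007 0 0.011 0;0 0 0 0 0 0 0",
)

```text
time: 35.27
eef_pos: [675.2, 96.6, 240.1]
tool_rot: [0.0, 1.0, -0.0, 0.001]
contact_force: [0.2, -0.2, -0.3]
width: -0.3
gripper_force: 0.0
```

Call:
jog_arm(
  commands="0 0 0 -0.004 0 0.012 0;0 0 0 -0.004 0 0.012 0;0 0 0 0 0 0.002 0;0 0 0 0 0 0 0;0 0 0 0 0 0 0",
)

```text
time: 35.68
eef_pos: [678.9, 96.5, 229.5]
tool_rot: [0.0, 1.0, 0.0, 0.001]
contact_force: [-2.9, -0.2, 8.0]
width: -0.3
gripper_force: 3.9
```

Call:
jog_arm(
  commands="0 0 0 0 0 0.003 0;0 0 0 0 0 0 0;0 0 0 0 0 0.004 0;0 0 0 0 0 0 0;0 0 0 0 0 0 0",
)

```text
time: 36.1
eef_pos: [678.9, 96.3, 229.2]
tool_rot: [0.0, 1.0, 0.001, 0.002]
contact_force: [-9.4, -0.3, 19.9]
width: 0.2
gripper_force: 9.8
```

Call:
jog_arm(
  commands="0 0 0 0 0 -0.03 0;0 0 0 0 0 -0.06 0;0 0 0 0 0 -0.07 0;0 0 0 0 0 -0.07 0;0 0 0 0.02 -0.06 -0.02 0",
)

```text
time: 36.52
eef_pos: [671.5, 74.9, 355.1]
tool_rot: [-0.006, 1.0, 0.004, 0.008]
contact_force: [1.5, 1.6, 1.3]
width: -0.1
gripper_force: 0.0
```

Call:
jog_arm(
  commands="0 0 0 0.05 -0.06 0 0;0 0 0 0.05 -0.06 0 0;0 0 0 0.05 -0.06 0 0;0 0 0 0.05 -0.06 0 0;0 0 0 0 0 0 0",
)

```text
time: 36.93
eef_pos: [563.2, -63.1, 349.6]
tool_rot: [0.008, 1.0, -0.003, -0.001]
contact_force: [-0.8, -2.6, 0.5]
width: -0.2
gripper_force: 0.0
```

```bash
python3 - <<'E'
from h import *
c=cam("side",'s16.png')
cv2.imwrite('pics/s16.png',cv2.resize(c["image"][120:230,220:390,::-1],None,fx=4.5,fy=4.5,interpolation=cv2.INTER_CUBIC))
go(558,-55,233)
E
```

```text
at [565.8 -59.2 349.9] units [0.0156 0.0084 0.2337] rows 4 each [0.0039 0.0021 0.0584] w 0.3
```

View pics/s16.png

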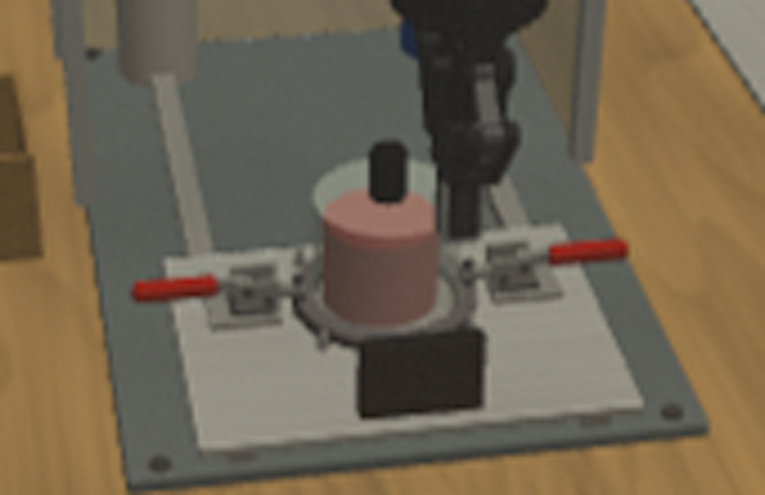

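Both red handles are level, near at crop (175,288) and far at (590,252), and the cover is between them. Now I'll push the tray home.

Call:
jog_arm(
  commands="0 0 0 0.0156 0.006 0.04 0;0 0 0 0 0 0.06 0;0 0 0 0 0 0.06 0;0 0 0 0 0 0.06 0;0 0 0 0 0 0.023 0",
)

```text
time: 37.4
eef_pos: [559.5, -48.8, 223.6]
tool_rot: [-0.0, 1.0, 0.0, -0.003]
contact_force: [-0.7, 0.4, -1.2]
width: -0.3
gripper_force: 0.0
```

Call:
jog_arm(
  commands="0 0 0 0 0 0 0;0 0 0 0 0.01 0 0;0 0 0 0 0.02 0 0;0 0 0 0 0.02 0 0;0 0 0 0 0.02 0 0",
)

```text
time: 37.82
eef_pos: [561.8, -16.4, 230.1]
tool_rot: [0.001, 1.0, -0.002, 0.003]
contact_force: [2.5, -5.9, -0.8]
width: -0.3
gripper_force: 2.4
```

Call:
jog_arm(
  commands="0 0 0 -0.0005 0.02 0 0;0 0 0 -0.0005 0.02 0 0;0 0 0 -0.0005 0.02 0 0;0 0 0 -0.0005 0.02 0 0;0 0 0 -0.0005 0.02 0 0",
)

```text
time: 38.23
eef_pos: [562.9, 34.8, 229.9]
tool_rot: [0.001, 1.0, -0.001, 0.003]
contact_force: [2.1, -4.6, 3.0]
width: -0.4
gripper_force: 2.4
```

Call:
jog_arm(
  commands="0 0 0 -0.0005 0.02 0 0;0 0 0 -0.0005 0.02 0 0;0 0 0 -0.0005 0.02 0 0;0 0 0 -0.0005 0.02 0 0;0 0 0 -0.0005 0.02 0 0",
)

```text
time: 38.65
eef_pos: [563.5, 85.2, 228.9]
tool_rot: [0.0, 1.0, -0.0, 0.001]
contact_force: [1.2, -5.0, 2.3]
width: 0.0
gripper_force: 2.4
```

```bash
python3 - <<'E'
from h import *
c=cam("side",'s17.png'); go(558,55,228); print(st()["contact_force"])
P=pts(c);m=(c["image"].max(-1)<60)&(P[...,2]>73)&(P[...,2]<84)&(abs(P[...,0]-560)<45)&(P[...,1]<300)&(P[...,1]>-40);print(np.median(P[m],0) if m.any() else 0)
E
```

```text
at [563.2  88.6 228.5] units [ 0.0105 -0.0673  0.0011] rows 1 each [ 0.0105 -0.0673  0.0011] w 0.0
[0.54020496 2.53630492 0.23314404]
[553.12155833  99.24969221  78.7328577 ]
```

View pics/s17.png

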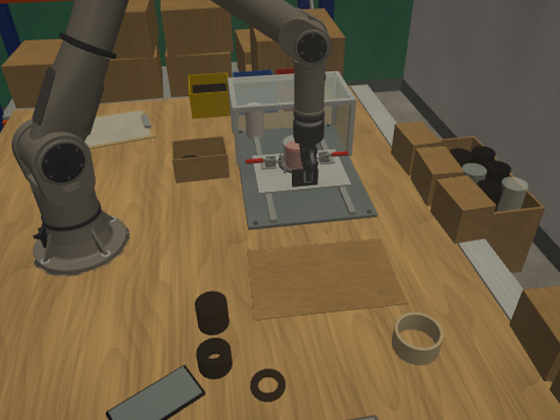

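The tray is sliding evenly at about 5 N, and the cover and clamps are still in place.

Call:
jog_arm(
  commands="0 0 0 -0.0005 0.02 0 0;0 0 0 -0.0005 0.02 0 0;0 0 0 -0.0005 0.02 0 0;0 0 0 -0.0005 0.02 0 0;0 0 0 0 0 0 0",
)

```text
time: 39.12
eef_pos: [563.3, 128.8, 227.5]
tool_rot: [-0.002, 1.0, 0.002, -0.001]
contact_force: [0.1, 1.2, 0.8]
width: -0.5
gripper_force: 0.0
```

Call:
jog_arm(
  commands="0 0 0 -0.0005 0.014 0 0;0 0 0 -0.0005 0.014 0 0;0 0 0 -0.0005 0.014 0 0;0 0 0 0 0 0 0;0 0 0 0 0 0 0",
)

```text
time: 39.53
eef_pos: [564.1, 147.2, 227.3]
tool_rot: [-0.0, 1.0, 0.001, -0.001]
contact_force: [1.1, -0.6, 0.8]
width: 0.2
gripper_force: 0.0
```

```bash
python3 - <<'E'
from h import *
c=cam("top",'t18.png'); print(st()["contact_force"],st()["eef_pos"])
P=pts(c)
# hood mouth: profile of heights along y over near/far frame
for x in(410,430,700):
  m=(abs(P[...,0]-x)<8)&(P[...,2]>120)&(P[...,2]<230)&(P[...,1]>100); q=P[m]; print(x,len(q),q[:,1:].min(0) if len(q) else 0,np.percentile(q[:,2],[50]) if len(q) else 0)
E
```

```text
[-0.14039123 -0.80765488  0.52308789] [564.30662622 146.93584885 227.39455791]
410 366 [291.69527613 185.81433223] [191.67067551]
430 375 [289.64323535 182.70856001] [191.34740973]
700 402 [258.47493669 178.72161761] [191.68074683]
```

Call:
jog_arm(
  commands="0 0 0 0 0.014 0 0;0 0 0 -0.0005 0.014 0 0;0 0 0 0 0.014 0 0;0 0 0 -0.0005 0.014 0 0;0 0 0 0 0.01 0 0",
)

```text
time: 40.0
eef_pos: [565.1, 179.0, 227.5]
tool_rot: [0.0, 1.0, -0.0, -0.0]
contact_force: [-0.6, -3.2, -0.2]
width: 0.4
gripper_force: 2.0
```

Call:
jog_arm(
  commands="0 0 0 0 0.008 0 0;0 0 0 0 0.008 0 0;0 0 0 0 0.006 0 0;0 0 0 0 0 0 0;0 0 0 0 0 0 0",
)

```text
time: 40.42
eef_pos: [565.2, 190.8, 227.8]
tool_rot: [-0.0, 1.0, 0.001, 0.0]
contact_force: [0.7, -0.7, -1.0]
width: 0.2
gripper_force: 0.7
```

Call:
jog_arm(
  commands="0 0 0 0 0.006 0 0;0 0 0 0 0.006 0 0;0 0 0 0 0.006 0 0;0 0 0 0 0.004 0 0;0 0 0 0 0 0 0",
)

```text
time: 40.83
eef_pos: [565.5, 194.6, 228.0]
tool_rot: [0.003, 1.0, -0.005, -0.001]
contact_force: [-2.4, -12.2, 1.7]
width: -0.1
gripper_force: 6.3
```

```bash
python3 - <<'E'
from h import *
c=cam("side");cv2.imwrite('pics/s19.png',cv2.resize(c["image"][60:230,210:390,::-1],None,fx=3.5,fy=3.5,interpolation=cv2.INTER_CUBIC))
print(st()["contact_force"],st()["eef_pos"])
E
```

```text
[ -2.15352464 -12.53163482   1.19476863] [565.46521142 194.56471224 227.96656898]
```

View pics/s19.png

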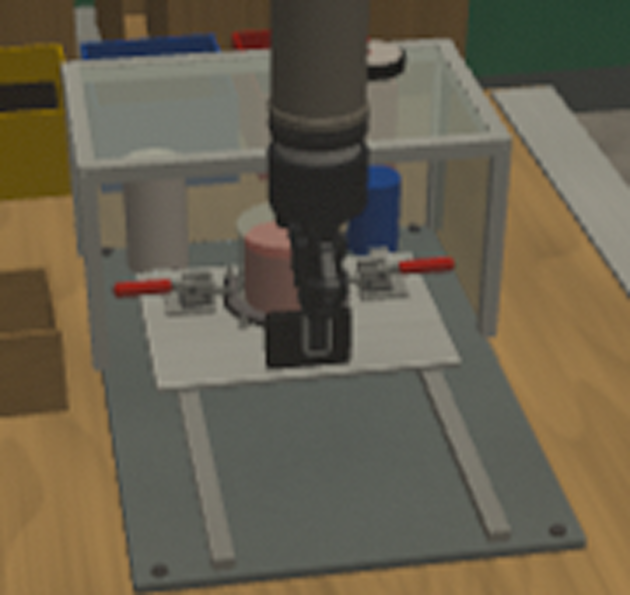

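The tray is inside the hood with the cover and clamps intact, and the force has risen to 12 N. I'll check whether this is the stop by pushing slightly harder.

Call:
jog_arm(
  commands="0 0 0 0 0.006 0 0;0 0 0 0 0 0 0;0 0 0 0 0.006 0 0;0 0 0 0 0 0 0;0 0 0 0 0 0 0",
)

```text
time: 41.3
eef_pos: [565.7, 195.8, 228.0]
tool_rot: [0.005, 1.0, -0.008, -0.002]
contact_force: [-4.0, -19.3, 5.9]
width: -0.0
gripper_force: 9.9
```

Call:
jog_arm(
  commands="0 0 0 0 -0.03 0 0;0 0 0 0 -0.06 0 0;0 0 0 0 -0.07 0 0;0 0 0 0 -0.06 -0.05 0;0 0 0 0 -0.06 -0.07 0",
)

```text
time: 41.72
eef_pos: [563.9, 69.4, 283.1]
tool_rot: [0.0, 1.0, 0.001, -0.002]
contact_force: [1.6, 0.4, 0.8]
width: 0.2
gripper_force: 0.0
```

Call:
jog_arm(
  commands="0 0 0 0.02 -0.06 -0.05 0;0 0 0 0.04 -0.06 -0.02 0;0 0 0 0.04 -0.06 0 0;0 0 0 0 0 0 0;0 0 0 0 0 0 0",
)

```text
time: 42.13
eef_pos: [514.7, -21.5, 320.8]
tool_rot: [0.002, 1.0, 0.002, 0.001]
contact_force: [0.3, 0.7, 0.1]
width: 0.2
gripper_force: 0.0
```

```bash
python3 - <<'E'
from h import *
c=cam("top");P=pts(c)
m=(c["image"].max(-1)<70)&(P[...,2]>70)&(P[...,2]<90)&(abs(P[...,0]-562)<45)&(P[...,1]>150)&(P[...,1]<260)
print('plate',P[m].mean(0),m.sum())
m=(P[...,2]>183)&(P[...,2]<205)&(abs(P[...,0]-560)<120)&(P[...,1]>200); q=P[m]; b=np.histogram(q[:,1],bins=np.arange(225,520,8)); print(b)
cc=cam("side"); im=np.hstack([cv2.resize(c["image"][100:260,80:290],(400,305)),cv2.resize(cc["image"][60:230,210:390],(330,305))])
cv2.imwrite('pics/t20.png',im[:,:,::-1]); print(st()["eef_pos"])
E
```

```text
plate [564.06726071 210.56326524  78.68621635] 69
(array([  0,   0,   0,   0, 166, 224, 225, 226, 220, 220, 227, 222, 230,
       213, 230, 221, 231, 227, 224, 232, 215, 238, 209, 206, 203, 205,
       208, 196, 205, 240, 223,  79,   0,   0,   0,   0]), array([225, 233, 241, 249, 257, 265, 273, 281, 289, 297, 305, 313, 321,
       329, 337, 345, 353, 361, 369, 377, 385, 393, 401, 409, 417, 425,
       433, 441, 449, 457, 465, 473, 481, 489, 497, 505, 513]))
[515.77958466 -18.38455398 319.93168918]
```

View pics/t20.png

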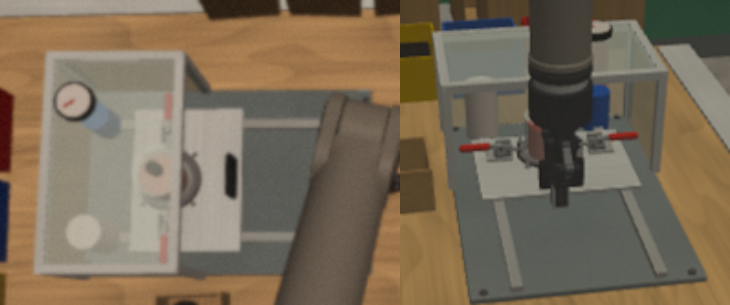

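The plate is at y≈210.6, so the seat lies about 65 mm inside the mouth (62 expected) and the tray is against its stop. Both handles are level, the cover is in place and the arm is clear, so I'm handing in.

```bash
python3 -c "
from h import *
print(ticket.finish_job())"
```

```text
the job is handed in; nothing more can be done
None
```

The job is handed in: orange, green and red beakers nested mouth down on the seat, cover set over them between the dowels, both clamps pressed fully down, then the tray pushed to its end stop.

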